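# Feed the resin specimen through the chute flap

### The job

Push the clear resin specimen along its lane of the blue chute with your fingertips, so that it swings the yellow flap open, goes right through and slides down the ramp behind; then draw the fingers back and let the flap fall shut. Only push it: do not lift it. Leave the dark ore specimen in the other lane, that lane's flap, the white bottle and the petri dish alone.

Things in the scene. Friction and masses are not known exactly. Their poses are not given: they have to be found in the camera images.
- chute: Fixed two-lane feed chute, blue sides. Origin on the worktop under the flaps' axle line, midway between the lanes; x along the lanes from the robot's side through the flaps, y to the left lane, z up. Level white deck: top 85 mm above the origin, from x = -160 to +25 mm. Lanes 80 mm clear, centred at y = +43 and -43 mm, between rails 6 mm thick, 12 mm high.
- mouth_left (a point): Centre of the left lane on the deck's top, under the left flap's axle. Axes as the chute's. The axle is a bar 8 mm thick, its centre 56 mm above the deck, with the flap's 13 mm thick black hub on it; blue cheeks (6 mm thick, 26 mm along x, centred on the axle) stand beside and between the flaps to 68 mm above the deck.
- mouth_right (a point): The same point of the right lane, under the right flap's axle.
- crest_left (a point): Centre of the left lane on the ramp's crest, 25 mm past the flap (chute x = +25 mm), at deck level. From here a slick steel ramp falls at 32 degrees to an end wall at chute x = +122 mm. A specimen whose middle is pushed well past the crest tips and slides down by itself, to rest against the end wall. The right lane is the same.
- flap_left (a joint): Yellow flap of the left lane, 74 mm wide, hanging from the axle to 4 mm above the deck, 50 g. 0 = hanging shut; grows (rad, to 1.45) as its lower edge swings away from the robot, in chute +x. It cannot swing towards the robot. Its own weight closes it in under a second.
- flap_right (a joint): Yellow flap of the right lane; same as the left one.
- resin_center (a point): Centre of the clear resin specimen, a block 50 x 74 x 20 mm (own x, y, z; about 110 g) that lies on the deck in either lane, its 74 mm length (own y) roughly along the lane, its front end 10 to 45 mm short of that lane's flap. This is the part to push through.
- ore_center (a point): Centre of the dark red-brown ore specimen, 48 x 72 x 21 mm, that lies likewise in the other lane; to be left alone.
- white_bottle: White bottle, 40 mm across, 96 mm tall, standing on the worktop to the left of the chute; origin at the centre of its foot. Leave alone.
- petri: Petri dish with lid, 60 mm across, 14 mm tall, on the worktop to the right of the chute; origin at the centre of its underside. Leave alone.
Not all that is in view belongs to the job. Leave any orange or purple look-alike of the part that bears resin_center alone.

How it is judged:
By the outcome, as a careful person would: the job done as asked, in the order asked, and still so for the second after the job is handed in, with the robot touching nothing.
It also fails if it takes over 40 s, if anything falls off the work surface, if the arm or the gripper's body presses on something with over 40 N, if the wrist force passes 120 N, or if a joint passes its speed limit or range.

### The arm

A 6-joint arm with a two-finger parallel gripper is mounted at the origin on a cart in front of the work surface, level with it; the furniture and walls round the work are solid. World frame = base frame: x ahead of the robot, y to its left, z up, the work surface at z = 0. Lengths are in m, angles in rad, forces in N, time in s.
With the tool pointing down it reaches from about 0.325 to 0.9 m from the base axis. Payload 3.5 kg.
Tool frame: the origin (TCP) lies at the very end of the fingers, on their centre line; the grasp point (between the pads) lies 19 mm behind it (grip_depth is the distance from the TCP to the grasp point, in m); z points along the fingers, y is the direction in which the jaws open and shut (so a half turn about z gives the same grasp; the last joint's range is limited). The gripper opens to 85 mm and grips with 20 to 120 N. Pads are 22 mm wide; open, the fingers measure 114 mm over their backs; the gripper's body (76 mm by 85 mm) begins 54 mm behind the grasp point. The pads swing forward as they close: fully open they stand 13 mm farther back than shut.
Start: joints at [-1.27, 0.276, -0.026, 1.268, 0, 1.467], TCP at [0.246, -0.575, 0.231] pointing down, gripper open.
Joint ranges: [-3.12, 3.12], [-0.85, 1.88], [-1.08, 1.24], [-1.95, 2.15], [-1.57, 1.53], [-3.14, 3.14]. Speed limits (rad/s): [2.57, 2.57, 3.14, 3.14, 3.14, 3.14].

### API

Orientations are given as [roll, pitch, yaw] about the fixed x, y, z axes, in that order (R = Rz(yaw) Ry(pitch) Rx(roll)).
In Python, from plant import get_state, grab_frame, camera_model, hand_in, grip_depth gives the robot as it stands. The module is installed in compiled form; this text tells all that it offers.
- The arm moves only by the tool play_rows, never from a script. Its argument "deltas" is a list of rows, each a list of 6 numbers: the shift along the tool's x, y, z in cm, then the turn, a rotation vector about the tool's x, y, z in rad. In form: [[tx, ty, tz, rx, ry, rz], ...]. A call has 1 to 10 rows; each row shifts and turns the commanded pose from where the row before left it, along the tool's axes as they then stand; what a row does not reach is not made up. A row lasts 1/12 s, in which the tool goes at most 41.7 mm and 7.16 degrees, less where a joint would pass 70% of its speed; a pose out of reach is approached as far as the arm can. A call is refused whole if a number of a shift passes 4.17 or a number of a turn 0.125, either way. A call with a gripper value outside its range is refused whole. "jaw" is the finger opening in cm, from 0 to 8.54, set as the call begins (left out, the last holds). The fingers move at their own pace and stop on an object; the grip force is fixed at half the most. Time passes only in rows, so rows that do not move let the fingers close. It gives the time, the measured TCP pose, the force and the opening at its end, in the units of the state.
- get_state(): the state, without advancing time (a new reading comes with each control period).
- grab_frame(name): name is "scene" or "side" or "wrist"; returns the picture (420x560x3 uint8, red, green, blue); there is no depth.
- camera_model(name): a dict with "K" (3x3 intrinsics, pixels), "eye" and "rotation" of the camera in the world. Camera axes: x right, y up, looking along -z (the intrinsics and any distortion apply to the point x, -y, -z); pixel columns grow to the right and rows downward; lengths in m; the calibration is good to about 2 mm. The wrist camera is an equidistant fisheye: a pixel r from the principal point sees the ray r / f radians off the axis. A picture is of the moment at which its call begins: read the wrist's pose just before it. camera_model takes no time and is no camera call; for the wrist camera it gives the pose at the moment of the call.
- hand_in(): hands the job in, once; it reports no verdict.
The state is a dict: "time": time; "joint_positions": joint angles; "qvel": joint speeds; "joint_torque": joint torques, N m; "tcp_pos": TCP position; "tcp_rot": TCP orientation; "contact_force": force on the tool from outside, world axes, zero at the start; "moment": the same for the moment, N m; "grip_width": opening from 0.0 (shut) to 1.0 (fully open).
Only numpy, scipy, OpenCV 4.12 (cv2) and the standard library are available. Lean on these libraries where they do the work, as an engineer would, in place of code of your own. Each camera call takes 0.05 s, during which the arm holds its last target. There are 200 camera calls.

## Working session

There is one attempt and no reset: what is moved stays moved. The work goes in short steps, Python scripts to look and compute and a tool call to move; the robot and the scene stay as the last step left them, time stands still between calls to the robot, and variables do not carry over. Pictures are saved under pics/ and viewed, about 8 in all and at most 12, crops included, and the job is handed in when it is done.

Besides the shell and the picture viewer there is one more tool, called after "Request:" by a JSON object that holds its "op" and its "data". play_rows: Moves the arm, as the interface text tells. Its arguments: {"type":"object","properties":{"deltas":{"type":"array"},"jaw":{"type":"number"}},"required":["deltas"]}

```bash
mkdir -p pics
cat > h.py <<'E'
import numpy as np,cv2
from plant import *
def save(n,f): cv2.imwrite('pics/'+f,cv2.cvtColor(grab_frame(n),cv2.COLOR_RGB2BGR))
def ray(n,u,v,z,c=None):
    c=c or camera_model(n);K=np.array(c['K']);d=np.array([(u-K[0,2])/K[0,0],-(v-K[1,2])/K[1,1],-1.])
    d=np.array(c['rotation'])@d;e=np.array(c['eye']);return e+d*(z-e[2])/d[2]
def proj(n,p):
    c=camera_model(n);K=np.array(c['K']);q=np.array(c['rotation']).T@(np.array(p)-c['eye']);return K[0,0]*q[0]/-q[2]+K[0,2],K[1,2]+K[1,1]*q[1]/q[2]
E
python3 - <<'E'
from h import *
save('scene','a.png');save('side','b.png')
for n in('scene','side'):print(n,camera_model(n))
s=get_state();print(s['tcp_pos'],s['tcp_rot'],s['time'],grip_depth)
E
```

```text
scene {'K': array([[407.39904638,   0.        , 277.11425451],
       [  0.        , 407.39904638, 217.30917846],
       [  0.        ,   0.        ,   1.        ]]), 'eye': array([0.06711208, 0.82844444, 0.64888327]), 'rotation': array([ 0.95023635, -0.01080666, -2.44409076])}
side {'K': array([[459.78327152,   0.        , 274.76913742],
       [  0.        , 459.78327152, 202.91890222],
       [  0.        ,   0.        ,   1.        ]]), 'eye': array([ 0.6048125 , -0.50696836,  0.4826188 ]), 'rotation': array([1.13828632, 0.01693605, 0.0883704 ])}
[ 0.24533972 -0.57404241  0.23024977] [-3.13952223e+00 -2.30095854e-04  4.03808711e-01] 0.1 0.0187
```

View pics/a.png

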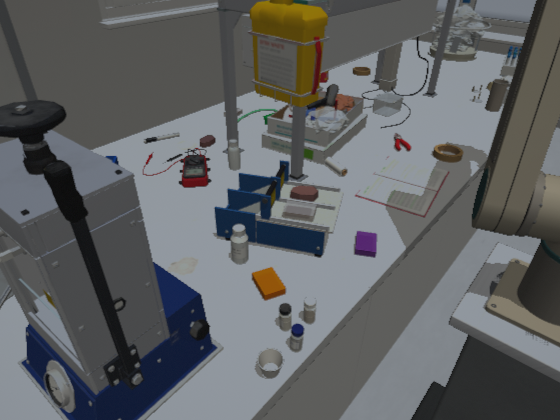

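View pics/b.png

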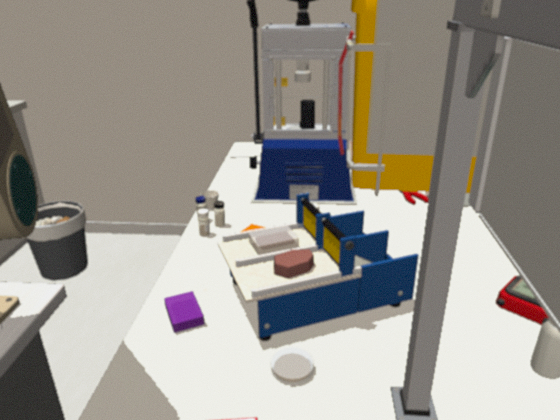

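The clear block is in the left lane, seen at about (298,211) in the scene view and (273,240) in the side view. The ore is in the right lane at (304,192) / (293,263). Look-alikes are orange (268,283) and purple (366,243). Next is one close crop.

```bash
sed -i "s/^def save/from scipy.spatial.transform import Rotation as R\n_cm=camera_model\ndef camera_model(n):\n    c=dict(_cm(n));c['rotation']=R.from_euler('xyz',c['rotation']).as_matrix();return c\ndef save/" h.py
python3 - <<'E'
from h import *
a=cv2.imread('pics/a.png');b=cv2.imread('pics/b.png')
A=cv2.resize(a[155:265,205:355],None,fx=4,fy=4,interpolation=2)
B=cv2.resize(b[185:335,210:420],None,fx=3.3,fy=3.3,interpolation=2)[:480]
cv2.imwrite('pics/a2.png',A);cv2.imwrite('pics/b2.png',B)
print('post',ray('side',412,400,0),ray('scene',297,177,0))
print('resin',ray('side',273,237,.105),ray('scene',299,208,.105))
print('ore',ray('side',293,258,.105),ray('scene',304,190,.105))
E
```

```text
post [ 0.73498527 -0.06156908  0.        ] [ 0.73869401 -0.08239999  0.        ]
resin [0.53537504 0.17041027 0.105     ] [0.53647893 0.17830323 0.105     ]
ore [0.5725804  0.10539892 0.105     ] [0.57629926 0.10548935 0.105     ]
```

View pics/a2.png

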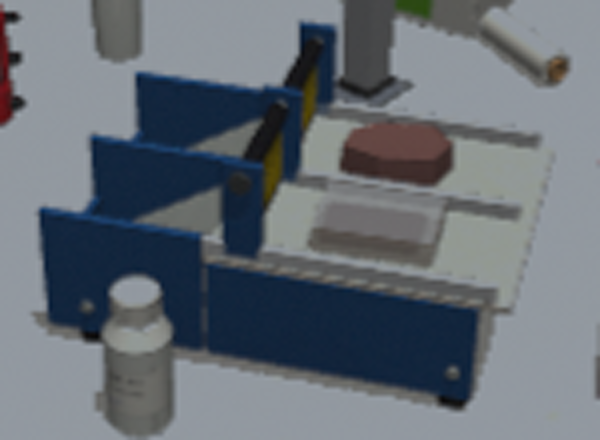

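View pics/b2.png

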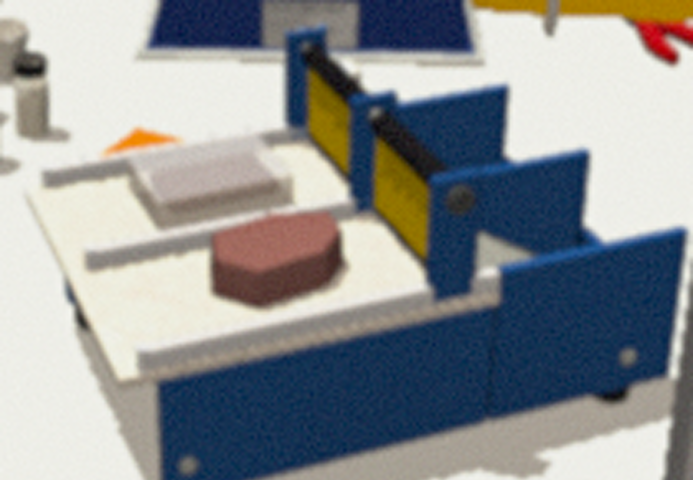

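Both crops agree. The clear resin is in the left lane and the brown ore is in the right lane. Its scene crop corners are about (325,190), (447,200), (437,262) and (310,250). Now the numbers.

Run:
```python
from h import *
S=lambda u,v,z:np.round(ray('side',210+u/3.3,185+v/3.3,z),4)
C=lambda u,v,z:np.round(ray('scene',205+u/4,155+v/4,z),4)
print('corner L',S(28,192,.085),C(510,310,.085));print('corner R',S(120,380,.085),C(552,150,.085))
print('midrail end',S(88,253,.097),C(518,210,.097))
print('Lrail end',S(43,175,.097),C(495,293,.097));print('Rrail end',S(140,353,.097),C(540,138,.097))
print('axleL end',S(308,47,.141),C(238,183,.141),'axle R',S(460,198,.141),C(318,45,.141))
for p in [(130,158),(240,138),(288,182),(158,203)]:print('resin top side',S(*p,.105))
for p in [(325,190),(447,195),(437,250),(312,237)]:print('resin top scene',C(*p,.105))
print('resin bottom scene',C(437,263,.085),C(308,250,.085),'side',S(158,225,.085),S(292,200,.085))
```

```text
corner L [0.4389 0.1787 0.085 ] [0.4361 0.1831 0.085 ]
corner R [0.5109 0.0208 0.085 ] [0.5106 0.022  0.085 ]
midrail end [0.4842 0.1021 0.097 ] [0.4797 0.1108 0.097 ]
Lrail end [0.4482 0.1761 0.097 ] [0.4434 0.1892 0.097 ]
Rrail end [0.5195 0.0242 0.097 ] [0.5149 0.0318 0.097 ]
axleL end [0.5837 0.2481 0.141 ] [0.5826 0.2494 0.141 ] axle R [0.6565 0.0882 0.141 ] [0.6515 0.0927 0.141 ]
resin top side [0.4935 0.1826 0.105 ]
resin top side [0.5491 0.2081 0.105 ]
resin top side [0.5767 0.162  0.105 ]
resin top side [0.5137 0.1373 0.105 ]
resin top scene [0.5742 0.1797 0.105 ]
resin top scene [0.5152 0.1358 0.105 ]
resin top scene [0.4863 0.1862 0.105 ]
resin top scene [0.5489 0.2231 0.105 ]
resin bottom scene [0.494  0.1733 0.085 ] [0.5599 0.2128 0.085 ] side [0.5116 0.1495 0.085 ] [0.5781 0.1786 0.085 ]
```

Chute yaw is about 0.431 rad, its origin is near (0.619, 0.169), and the axle height and corner spacings match the given sizes. The resin sits at chute (-76, +43) mm, with its front 39 mm short of the flap. The plan is to go behind it, tilt about 40° forward, and push under the axle with the jaws 2 cm open.

Request:
{"op": "play_rows", "data": {"deltas": [[2.42,-2.87,0,0,0,0],[2.42,-2.87,0,0,0,0],[2.42,-2.87,0,0,0,0],[2.42,-2.87,0,0,0,0],[2.42,-2.87,0,0,0,0],[2.42,-2.87,0,0,0,0],[2.42,-2.87,0,0,0,0],[2.42,-2.87,0,0,0,0],[2.42,-2.87,0,0,0,0],[2.42,-2.87,0,0,0,0]], "jaw": 2.0}}

```text
time: 0.93
tcp_pos: [0.3551, -0.2138, 0.231]
tcp_rot: [-3.141, 0.0, 0.403]
contact_force: [0.5, -1.1, 0.3]
grip_width: 0.235
```

Request:
{"op": "play_rows", "data": {"deltas": [[2.42,-2.87,0,0,0,0],[2.42,-2.87,0,0,0,0],[2.42,-2.87,0,0,0,0],[2.42,-2.87,0,0,0,0],[2.42,-2.87,0,0,0,0],[2.42,-2.87,0,0,0,0],[2.42,-2.87,0,0,0,0],[2.42,-2.87,0,0,0,0],[0,0,0,0,0,-0.027],[0,0,0,0,0,0]]}}

```text
time: 1.77
tcp_pos: [0.443, 0.0734, 0.2308]
tcp_rot: [-3.141, 0.001, 0.436]
contact_force: [0.6, 0.2, 0.5]
grip_width: 0.239
```

Request:
{"op": "play_rows", "data": {"deltas": [[1.67,-1.87,0,0,0,0],[1.67,-1.87,0,0,0,0],[1.67,-1.87,0,0,0,0],[0,0,0,0,0.117,0],[0,0,0,0,0.117,0],[0,0,0,0,0.117,0],[0,0,0,0,0.117,0],[0,0,0,0,0.117,0],[0,0,0,0,0.117,0],[0,0,0,0,0,0]]}}

```text
time: 2.6
tcp_pos: [0.4544, 0.1415, 0.2192]
tcp_rot: [-3.132, -0.687, 0.421]
contact_force: [-2.7, 0.1, -4.2]
grip_width: 0.235
```

Run:
```python
from h import *
s=get_state();print(s['tcp_pos'],s['tcp_rot'],s['joint_positions'])
c=camera_model('wrist');print(c)
w=cv2.cvtColor(grab_frame('wrist'),cv2.COLOR_RGB2BGR);cv2.imwrite('pics/w1.png',w)
```

```text
[0.45441431 0.14153836 0.21915194] [-3.13218087 -0.68749639  0.420586  ] [-0.00317981 -0.41154985 -0.87439461  0.46862603  0.27288873  2.80529036]
{'K': array([[325.1922621 ,   0.        , 284.67891377],
       [  0.        , 325.1922621 , 208.17324872],
       [  0.        ,   0.        ,   1.        ]]), 'eye': array([0.43006114, 0.12900436, 0.38234032]), 'rotation': array([[ 0.41341898,  0.85198163, -0.32126632],
       [-0.91051224,  0.38401879, -0.15328743],
       [-0.00722577,  0.35588885,  0.93450036]])}
```

View pics/w1.png

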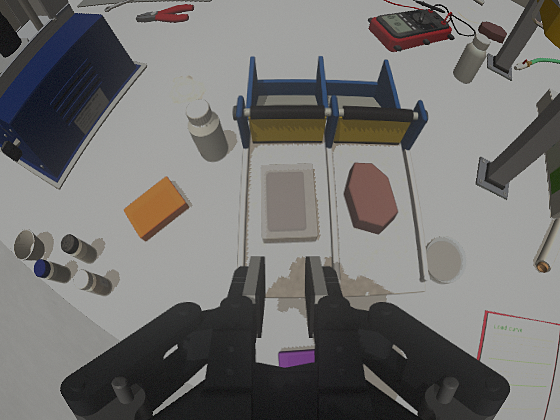

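The wrist view shows the resin at (262–318, 165–241), centred in the left lane between the rails at columns 243 and 331. The ore is right of it, the flaps are at row 130, and both look-alikes are outside the chute. I'll use these pixels to correct the estimate.

```bash
cat >> h.py <<'E'
def wray(u,v,z,c):
    K=c['K'];x,y=(u-K[0,2])/K[0,0],(v-K[1,2])/K[1,1];r=np.hypot(x,y);s=np.sinc(r/np.pi)
    d=c['rotation']@np.array([x*s,-y*s,-np.cos(r)]);e=c['eye'];return e+d*(z-e[2])/d[2]
def chute(p,o=(.619,.169),a=.431):
    d=np.array(p[:2])-o;return np.round(1000*np.array([d@[np.cos(a),np.sin(a)],d@[-np.sin(a),np.cos(a)]]),1)
E
python3 - <<'E'
from h import *
c=camera_model('wrist');s=get_state()
for n,u,v,z in [('axleL',237,114,.141),('axleR',424,116,.141),('rsnFL',262,165,.105),('rsnFR',313,164,.105),('rsnBR',318,236,.105),('rsnBL',263,237,.105),('Lrail',243,200,.097),('Mrail',331,200,.097),('Rrail',417,230,.097),('deckfrontL',243,296,.085),('deckfrontM',331,294,.085),('deckfrontR',420,292,.085)]:
    print(n,np.round(wray(u,v,z,c)[:2],3),chute(wray(u,v,z,c)))
print('tcp',chute(s['tcp_pos']))
E
```

```text
axleL [0.587 0.25 ] [ 4.8 87. ]
axleR [0.667 0.083] [  7.3 -98.4]
rsnFL [0.563 0.214] [-31.6  64.5]
rsnFR [0.585 0.169] [-30.8  14.2]
rsnBR [0.519 0.137] [-104.4   12.4]
rsnBL [0.498 0.181] [-105.   62.]
Lrail [0.525 0.217] [-65.5  82.7]
Mrail [0.56  0.139] [-66.   -2.6]
Rrail [0.567 0.048] [-98.  -87.6]
deckfrontL [0.443 0.178] [-156.4   81.4]
deckfrontM [0.478 0.104] [-1.551e+02 -1.000e-01]
deckfrontR [0.513 0.022] [-157.9  -89. ]
tcp [-157.5   42.3]
```

Request:
{"op": "play_rows", "data": {"deltas": [[-1.75,0,2.13,0,0,-0.01],[-1.75,0,2.13,0,0,0],[-1.75,0,2.13,0,0,0],[-1.75,0,2.13,0,0,0],[0,0,0,0,0,0],[0,0,0,0,0,0]]}}

```text
time: 3.15
tcp_pos: [0.4684, 0.1433, 0.1211]
tcp_rot: [3.134, -0.699, 0.443]
contact_force: [-0.5, -0.5, -0.6]
grip_width: 0.232
```

Request:
{"op": "play_rows", "data": {"deltas": [[-0.83,-0.1,0.98,0,0,0.005],[-0.83,-0.1,0.98,0,0,0.005],[0,0,0,0,0,0],[0,0,0,0,0,0]]}}

```text
time: 3.48
tcp_pos: [0.4685, 0.1453, 0.0977]
tcp_rot: [3.14, -0.704, 0.432]
contact_force: [-0.1, -0.1, -0.6]
grip_width: 0.234
```

Run:
```python
from h import *
s=get_state();print(s['tcp_pos'],s['tcp_rot'],s['contact_force'],chute(s['tcp_pos']))
b=grab_frame('side')[:,:,::-1];cv2.imwrite('pics/s2.png',cv2.resize(b[150:330,190:420],None,fx=3,fy=3,interpolation=2))
```

```text
[0.46846414 0.14525887 0.0976799 ] [ 3.13989312 -0.70434047  0.43201   ] [-0.11535312 -0.07970224 -0.60727297] [-146.7   41.3]
```

View pics/s2.png

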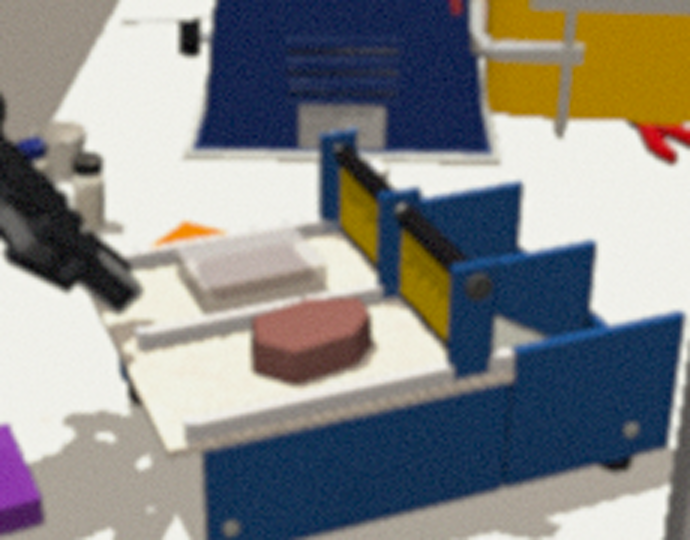

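The fingertips are over the left lane's deck, in line behind the resin. Pushing now.

Request:
{"op": "play_rows", "data": {"deltas": [[0.63,0,0.8,0,0,0],[0.763,0,0.646,0,0,0],[0.763,0,0.646,0,0,0],[0.763,0,0.646,0,0,0],[0.763,0,0.646,0,0,0],[0.763,0,0.646,0,0,0],[0.763,0,0.646,0,0,0],[0.763,0,0.646,0,0,0]]}}

```text
time: 4.2
tcp_pos: [0.5396, 0.1791, 0.0931]
tcp_rot: [-3.141, -0.702, 0.431]
contact_force: [-2.6, -0.0, 1.5]
grip_width: 0.232
```

Run:
```python
from h import *
s=get_state();print(s['tcp_pos'],s['tcp_rot'],s['contact_force'],chute(s['tcp_pos']))
b=grab_frame('side')[:,:,::-1];cv2.imwrite('pics/s3.png',cv2.resize(b[150:330,190:420],None,fx=3,fy=3,interpolation=2))
```

```text
[0.53956087 0.17914444 0.09313869] [-3.14144856 -0.70163827  0.43088634] [-2.56813275 -0.03682491  1.52166124] [-67.9  42.4]
```

View pics/s3.png

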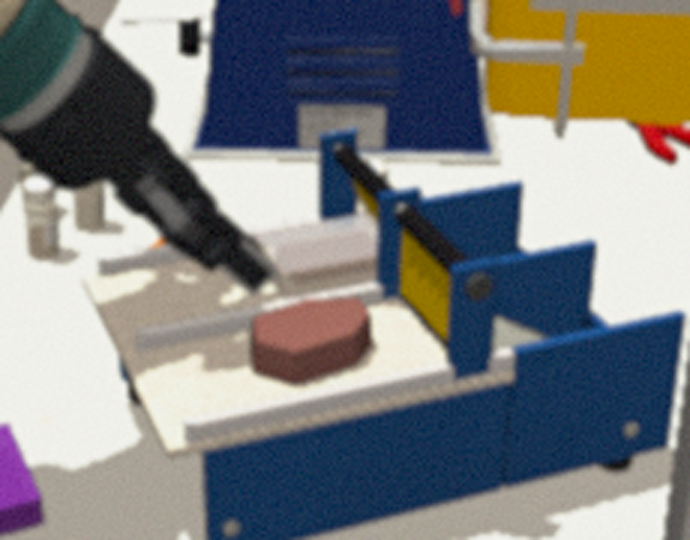

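The resin has moved forward straight and is meeting the flap; the ore hasn't moved. I'll continue about 66 mm, raised 1–2 mm.

Request:
{"op": "play_rows", "data": {"deltas": [[0.89,0,0.5,0,0,0],[0.763,0,0.646,0,0,0],[0.763,0,0.646,0,0,0],[0.763,0,0.646,0,0,0],[0.763,0,0.646,0,0,0],[0.763,0,0.646,0,0,0],[0.46,0,0.39,0,0,0],[0,0,0,0,0,0]]}}

```text
time: 4.92
tcp_pos: [0.601, 0.2069, 0.0962]
tcp_rot: [3.141, -0.704, 0.432]
contact_force: [0.1, -1.0, -0.9]
grip_width: 0.232
```

Run:
```python
from h import *
s=get_state();print(s['tcp_pos'],s['tcp_rot'],s['contact_force'],chute(s['tcp_pos']))
a=cv2.resize(grab_frame('scene')[150:270,205:355,::-1],(550,440),interpolation=2);cv2.imwrite('pics/s4.png',a)
w=grab_frame('wrist')[:,:,::-1];cv2.imwrite('pics/w4.png',w)
```

```text
[0.6010207  0.20687365 0.09624013] [ 3.14073143 -0.70443637  0.43173508] [ 0.08976379 -0.96632452 -0.87949525] [-0.5 41.9]
```

View pics/s4.png

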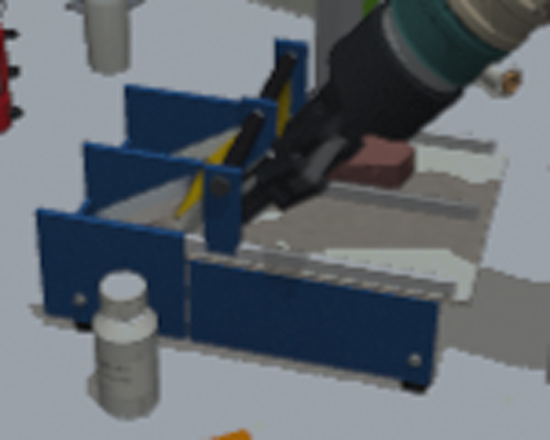

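The flap is held open by the resin or fingers, and the force is tiny. I'll go 8 mm farther; the axle clearance is still about 7 mm. Then look.

Request:
{"op": "play_rows", "data": {"deltas": [[0.31,0,0.26,0,0,0],[0.31,0,0.26,0,0,0],[0,0,0,0,0,0],[0,0,0,0,0,0],[0,0,0,0,0,0]]}}

```text
time: 5.43
tcp_pos: [0.606, 0.2095, 0.0952]
tcp_rot: [-3.142, -0.702, 0.431]
contact_force: [-0.8, 0.1, 0.4]
grip_width: 0.232
```

Run:
```python
from h import *
s=get_state();print(s['tcp_pos'],s['contact_force'],chute(s['tcp_pos']))
a=cv2.resize(grab_frame('scene')[170:250,205:285,::-1],(400,400),interpolation=2)
w=cv2.resize(grab_frame('wrist')[40:200,200:360,::-1],(400,400),interpolation=2);cv2.imwrite('pics/s5.png',np.hstack([a,w]))
```

```text
[0.60595698 0.2095107  0.09517027] [-0.75033417  0.06520044  0.35703816] [ 5.1 42.3]
```

View pics/s5.png

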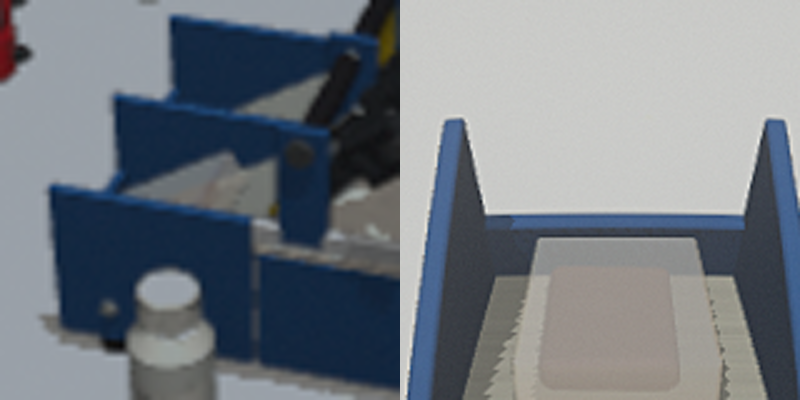

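The resin is lying on the ramp against the end wall and the flap has dropped to the fingers. Drawing back straight.

Request:
{"op": "play_rows", "data": {"deltas": [[-0.763,0,-0.646,0,0,0],[-1.145,0,-0.97,0,0,0],[-1.145,0,-0.97,0,0,0],[-1.145,0,-0.97,0,0,0],[-1.145,0,-0.97,0,0,0],[-1.145,0,-0.97,0,0,0],[-1.145,0,-0.97,0,0,0],[-1.145,0,-0.97,0,0,0],[-1.145,0,-0.97,0,0,0],[-1.145,0,-0.97,0,0,0]]}}

```text
time: 6.37
tcp_pos: [0.4726, 0.1486, 0.0949]
tcp_rot: [-3.141, -0.701, 0.431]
contact_force: [0.2, 0.4, 0.2]
grip_width: 0.234
```

Request:
{"op": "play_rows", "data": {"deltas": [[1.29,0,-1.53,0,0,0],[1.29,0,-1.53,0,0,0],[1.29,0,-1.53,0,0,0],[1.29,0,-1.53,0,0,0],[0,0,0,0,0,0],[0,0,0,0,0,0],[0,0,0,0,0,0],[0,0,0,0,0,0],[0,0,0,0,0,0]]}}

```text
time: 7.12
tcp_pos: [0.4728, 0.1489, 0.1733]
tcp_rot: [-3.14, -0.699, 0.43]
contact_force: [-0.1, 0.4, -0.4]
grip_width: 0.237
```

Run:
```python
from h import *
s=get_state();print(s['tcp_pos'],s['contact_force'],chute(s['tcp_pos']))
a=cv2.resize(grab_frame('scene')[155:265,205:355,::-1],(400,300),interpolation=2)
b=cv2.resize(grab_frame('side')[175:325,210:410,::-1],(400,300),interpolation=2)
w=cv2.resize(grab_frame('wrist')[0:300,160:480,::-1],(400,300),interpolation=2)
cv2.imwrite('pics/s6.png',np.vstack([np.hstack([a,b]),np.hstack([w,w*0])]))
```

```text
[0.47276234 0.14887656 0.17327645] [-0.12101168  0.38216288 -0.37592042] [-141.3   42.8]
```

View pics/s6.png

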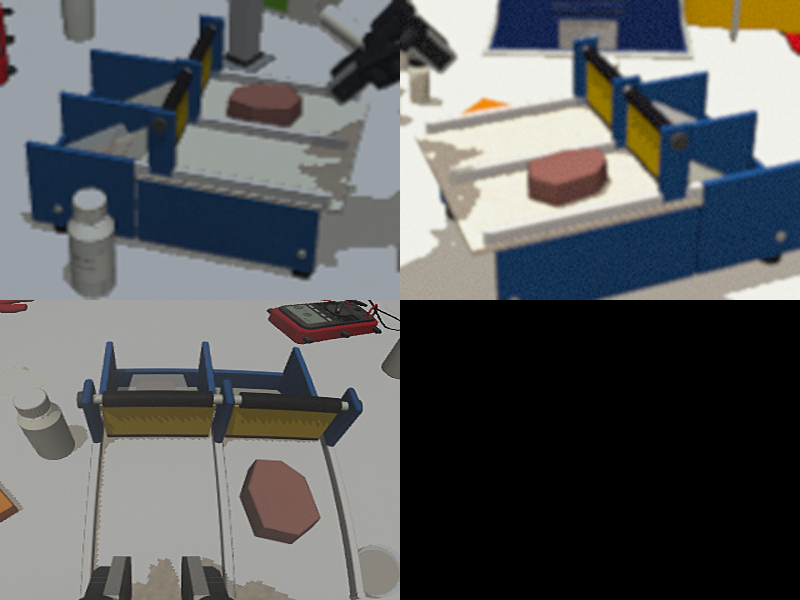

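The left lane is empty, both flaps hang shut, the resin is on the ramp, and the ore, bottle and dish are where they were. The robot touches nothing, so I'm handing in.

```bash
python3 -c "
from plant import *
print(hand_in())"
```

```text
the job is handed in; nothing more can be done
None
```

I pushed the clear resin specimen along the left lane with the tool tilted about 40°. It swung the flap open, went through and slid down to the end wall. I then drew the fingers straight back and raised them clear, and handed the job in at about 7.3 s on the robot's clock.

- **Final pictures:** all three camera views show the left lane empty and both flaps hanging shut. The resin lies on the ramp, and the ore, its flap and the bottle look untouched. The petri dish shows only partly, in the wrist view, and is not visibly disturbed.
- **Forces:** the readings at the end of each move stayed under about 5 N, and the last was under 1 N with the fingers clear. Peaks during the moves were not logged.
- **Disagreements:** the cameras differed by about 5 mm on where the flap axle sits, which was within the margin for the push. Early in the push the fingertips sagged about 2 mm and may have brushed the deck at around 1.5 N, so I raised them.

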